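# Lower a printer's build platform past its ratchet

## Task

Lift the ratchet pawl off the toothed wheel and lay it right back on its stop, then crank the wheel backward (clockwise seen from above) so that the build platform comes down until the foot under it rests on the steel gauge block in the tray. Feel for the touch: the platform must really bear on the block, but only gently, never jammed down hard. Let go with the pawl still laid back, and leave the block and the other things on the bench as they are.

Things in the scene. Friction and masses are not known exactly. Their poses are not given: they have to be found in the camera images.
- machine: Bench machine, fixed: aluminium deck, top 90 mm above the bench. Origin: on the bench surface under the wheel's axis; z up. In its frame (mm): deck x -125 to 165, y -150 to 420; pawl on the wheel's -y side; tray with gauge block and platform (centre x 20, y 250) on the +y side; 290 mm tall column plate at y 400.
- wheel_axis (a point): Point on the toothed wheel's vertical axis, 88 mm above the deck (height of the crank handle's grip). The wheel: dark steel disc, radius 56 mm, its upper face a ring of 12 saw teeth (radius 36 to 54 mm, tops 41 mm above the deck); above them an aluminium crank arm, top 52 mm above the deck.
- crank_handle (a point): Grip point of the crank handle: upright black cylinder, 20 mm diameter, 58 mm tall (54 to 112 mm above the deck), 60 mm from the wheel's axis; this point is 24 mm below its top. It spins freely on its pin, so a gripper holding it can keep its orientation while going round. Start: 155 degrees counter-clockwise from the machine's x axis.
- wheel (a joint): Turn of the wheel, rad, 0 at start; positive = clockwise from above = platform down, 20 mm per rad. Range -0.3 to 3.1. A 0.3 N m drag brake holds it wherever it is left, also with the platform pressed on the block. Turning down takes 2 to 3 N at the handle; each newton on the block adds 1/3 N there. With the pawl down it is blocked after 0.03 rad.
- pawl (a joint): Angle of the pawl, rad: 0 = down, nose between two teeth; 2.0 = laid back on its stop. It swings freely about a level hinge parallel to the machine's x axis, nose end rising and going over to the machine's -y side. Gravity drops it back on the teeth below about 1.2 rad and onto the stop, where it stays, beyond about 1.35 rad.
- pawl_hinge (a point): Middle of the pawl's hinge pin: 95 mm from the wheel's axis towards the machine's -y, 50 mm above the deck, between two bracket cheeks (36 mm over all along x, tops 60 mm above the deck).
- pawl_fin (a point): Grip point in the pawl's upright thumb fin: 10 mm thick along machine x, 20 mm long along y, top 92 mm above the deck. This point: 15 mm below the fin's top, 35 mm from the hinge towards the wheel, 27 mm above the hinge (pawl down). The fin stands on the pawl's steel bar (10 x 10 mm, reaching 58 mm from the hinge). Pinched across its thickness it can pivot between the fingertips.
- platform: Build platform: aluminium box 170 x 140 x 42 mm (x, y, z), 0.8 kg, driven up and down by the wheel. Origin: centre of its underside, 127 mm above the deck at the start. A levelling foot (steel disc, 32 mm diameter) under its middle is what lands on the block; how far the foot reaches below the underside is set anywhere from 6 to 16 mm and is not measured. The foot is part of the platform.
- gauge: Loose steel gauge block 50 x 50 x 30 mm (0.5 kg) on a small rubber-sprung steel stage in the tray (gives about 1 mm per 20 N), under the middle of the platform. Origin: centre of its underside; its top is 30 mm higher. The stage's height differs each time (block's top 67 to 85 mm above the deck).
- bottle: Bystander: amber bottle, 60 mm diameter, 130 mm tall, standing on the bench. Origin: centre of its underside.
- driver: Bystander: screwdriver 180 mm long lying on the bench. Origin: under its middle.
- jar: Bystander: small jar, 40 mm diameter, 42 mm tall, standing on the deck beyond the wheel. Origin: centre of its underside.

How it is judged:
On the way, in this order (a step that is already met when the one before it is completed fails the run):
1. the pawl is laid back on its stop, while the platform is still up (value of joint pawl above 1.8 rad and value of joint wheel below 0.3 rad), for 0.2 s.
2. with the pawl back, the platform bears on the gauge block (value of joint pawl above 1.8 rad and contact force between platform and gauge above 2 N), for 0.2 s.
At the end, for the whole second after the job is handed in: The pawl lies back on its stop (over 1.8 rad), the platform (by its foot) bears on the gauge block with more than 2 N, wheel and block are at rest, the block level (within 0.05 rad) (all of step 2 and velocity of joint wheel between -0.02 and 0.02 rad/s and angle between gauge's own z axis and vertical below 0.05 rad and linear speed of gauge below 0.01 m/s); the robot touches nothing.
It fails at once if the platform pressed on the gauge block with more than 25 N (contact force between platform and gauge above 25 N).
It fails at once if the wheel forced against the pawl with more than 40 N (contact force between wheel and pawl above 40 N).
It fails at once if the gauge block moved more than 10 mm or touched by the robot (distance of gauge from where it was at the start of the episode above 0.01 m or contact force between any of the arm, the fingers and gauge above 1 N).
It fails at once if a bystander moved more than 30 mm (distance of any of bottle, driver, jar from where it was at the start of the episode above 0.03 m).
It also fails if it takes over 67 s, if anything falls off the work surface, if the arm or the gripper's body presses on something with over 40 N, if the wrist force passes 120 N, or if a joint passes its speed limit or range.

## Robot

A 7-joint arm with a two-finger parallel gripper is mounted at the origin on the work surface. World frame = base frame: x ahead of the robot, y to its left, z up, the work surface at z = 0. Lengths are in m, angles in rad, forces in N, time in s.
With the tool pointing down it reaches from about 0.35 to 0.9 m from the base axis. Payload 8.1 kg.
Tool frame: the origin (TCP) lies at the very end of the fingers, on their centre line; the grasp point (between the pads) lies 19 mm behind it (arm.grip_depth is the distance from the TCP to the grasp point, in m); x points along the fingers, z is the direction in which the jaws open and shut, and the axes are right-handed (so a half turn about x gives the same grasp; the last joint's range is limited). The gripper opens to 92 mm and grips with 3 to 60 N. Pads are 19 mm wide; open, the fingers measure 130 mm over their backs; the gripper's body (75 mm by 190 mm) begins 47 mm behind the grasp point.
Start: joints at [1.028, 0.434, 0.025, 1.573, -0.012, 1.134, -0.075], TCP at [0.266, -0.566, 0.227] pointing down, gripper open.
Joint ranges: [-2.62, 2.62], [-0.44, 2.09], [-1.27, 1.32], [0.08, 2.57], [-1.32, 4.46], [0.12, 2], [-2.74, 2.74]. Speed limits (rad/s): [2.22, 2.22, 3.01, 3.01, 3.14, 3.14, 3.14].

## Interface

Orientations are given as a rotation vector (axis times angle).
In Python, from cell import status, cams, arm gives the robot as it stands. The module is installed in compiled form; this text tells all that it offers.
- The arm moves only by the tool step_arm, never from a script. Its argument "rows" is a list of rows, each a list of 7 numbers: the gripper command: -1 is fully open, 1 is shut, values between are in proportion, then the shift along the tool's x, y, z as a fraction of full scale, then the turn, a rotation vector about the tool's x, y, z as a fraction of full scale. In form: [[grip, x, y, z, rx, ry, rz], ...]. A call has 1 to 12 rows; each row is the pose to reach, as a shift and turn from the pose commanded when the call began, along the tool's axes at that moment; what a row does not reach only later rows make up. Full scale, the value 1, is 80 cm for a shift and 60 degrees for a turn. A row lasts 1/12 s, in which the tool goes at most 41.7 mm and 7.16 degrees, less where a joint would pass 70% of its speed; a pose out of reach is approached as far as the arm can. A call with a number of a shift or a turn outside -1 to 1 is refused whole. A call with a gripper value outside its range is refused whole. The fingers move at their own pace and stop on an object; "newtons" is the grip in N (left out, the last holds). Time passes only in rows, so rows that repeat a pose let the fingers close. It gives the time, the measured TCP pose, the force and the opening at its end, in the units of the state.
- status.observe(): the state, without advancing time (a new reading comes with each control period).
- cams.get_image(name): name is "side" or "top"; returns a dict with "pixels" (420x560x3 uint8, red, green, blue), "range_z" (420x560 float32, m along the optical axis (not along the pixel's ray), 0 where there is no reading), "camera_matrix" (3x3 intrinsics, pixels), "eye" and "attitude" of the camera in the world. Camera axes: x right, y down, z forward; pixel columns grow to the right and rows downward; lengths in m; the calibration is good to about 2 mm. A picture is of the moment at which its call begins.
- arm.sign_off(): hands the job in, once; it reports no verdict.
The state is a dict: "clock": time; "joints": joint angles; "dq": joint speeds; "joint_efforts": joint torques, N m; "position": TCP position; "ee_rot": TCP orientation; "force": force on the tool from outside, world axes, zero at the start; "ft_torque": the same for the moment, N m; "width": opening from 0.0 (shut) to 1.0 (fully open).
Only numpy, scipy, OpenCV 4.12 (cv2) and the standard library are available. Lean on these libraries where they do the work, as an engineer would, in place of code of your own. Each camera call takes 0.05 s, during which the arm holds its last target.

## Working session

There is one attempt and no reset: what is moved stays moved. The work goes in short steps, Python scripts to look and compute and a tool call to move; the robot and the scene stay as the last step left them, time stands still between calls to the robot, and variables do not carry over. Pictures are saved under pics/ and viewed, and the job is handed in when it is done.

Besides the shell and the picture viewer there is one more tool, called after "Call:" by a JSON object that holds its "method" and its "body", one argument or row to a line. step_arm: Moves the arm, as the interface text tells. Its arguments: {"type":"object","properties":{"rows":{"type":"array","items":{"type":"array","items":{"type":"number"}}},"newtons":{"type":"number"}},"required":["rows"]}

```bash
mkdir -p pics; ls; python3 - <<'E'
from cell import status,cams,arm
import cv2,numpy as np
print(status.observe())
for n in("side","top"):
    d=cams.get_image(n); cv2.imwrite(f"pics/{n}0.png",d["pixels"][:,:,::-1]); np.savez(f"{n}0.npz",**d)
    print(n,d["camera_matrix"],d["eye"],d["attitude"])
print(arm.grip_depth)
E
```

```text
pics
{'clock': 0.0, 'joints': array([ 1.02840642,  0.4352208 ,  0.02498109,  1.57409617, -0.01160495,
        1.13400446, -0.07511254]), 'dq': array([-3.27569602e-04,  1.37611068e-03,  8.46784847e-04, -5.59256871e-04,
       -1.12142325e-05,  8.80331212e-04, -1.44249800e-03]), 'joint_efforts': array([-5.81720287e-04, -6.67851663e+01,  9.84916762e-01, -3.14461219e+01,
       -6.05734158e-02,  4.28639946e-02,  1.54954964e-04]), 'position': array([ 0.26581939, -0.56508604,  0.22594679]), 'ee_rot': array([ 0.88029207,  1.38714532, -0.8791022 ]), 'force': array([ 0.7055653 ,  0.34124103, -0.13852653]), 'ft_torque': array([ 0.00620262, -0.02010469,  0.03167623]), 'width': 1.00174310536734}
side [[411.34951834   0.         274.68878414]
 [  0.         411.34951834 201.30244036]
 [  0.           0.           1.        ]] [ 0.46215057 -0.92948203  0.62986948] [-2.11524227  0.11305062 -0.02906131]
top [[477.15174303   0.         275.30940274]
 [  0.         477.15174303 205.14192965]
 [  0.           0.           1.        ]] [ 0.3811317  -0.1556754   1.36283654] [-2.16303126  2.15009698 -0.16608645]
0.0188
```

View pics/side0.png

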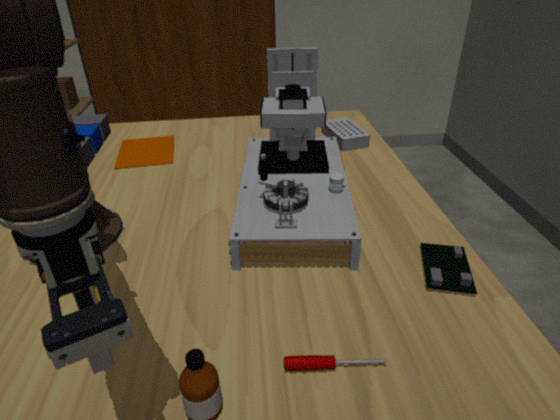

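View pics/top0.png

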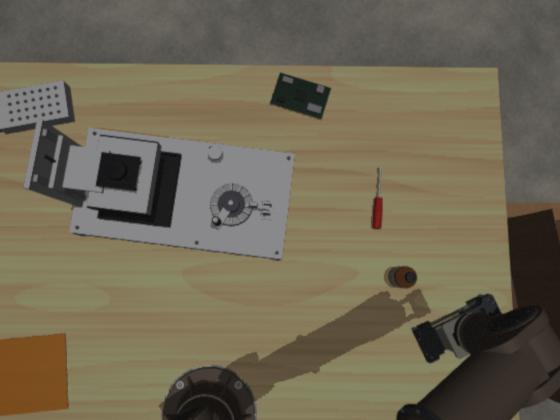

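```bash
cat > h.py <<'E'
import numpy as np,cv2
from scipy.spatial.transform import Rotation as R
def load(n): return dict(np.load(n+".npz"))
def cloud(d):
    K=d["camera_matrix"];z=d["range_z"];v,u=np.mgrid[:z.shape[0],:z.shape[1]]
    p=np.stack([(u-K[0,2])/K[0,0]*z,(v-K[1,2])/K[1,1]*z,z],-1)
    w=p@R.from_rotvec(d["attitude"]).as_matrix().T+d["eye"]; w[z==0]=np.nan
    return w
def ray(d,u,v,h):
    K=d["camera_matrix"];r=R.from_rotvec(d["attitude"]).as_matrix()@np.array([(u-K[0,2])/K[0,0],(v-K[1,2])/K[1,1],1])
    return d["eye"]+r*(h-d["eye"][2])/r[2]
def proj(d,p):
    c=R.from_rotvec(d["attitude"]).as_matrix().T@(np.asarray(p)-d["eye"]); q=d["camera_matrix"]@c; return q[:2]/q[2]
E
python3 - <<'E'
from h import *
d=load("top0");w=cloud(d)
m=(abs(w[...,2]-.09)<.012).astype(np.uint8)
m[:, 320:]=0; m[300:]=0
n,l,s,c=cv2.connectedComponentsWithStats(m);k=1+np.argmax(s[1:,4]);print(s[k],c[k],np.nanmedian(w[...,2][l==k]))
P=w[l==k][:,:2].astype(np.float32)
r=cv2.minAreaRect(P);print(r,cv2.boxPoints(r))
im=d["pixels"][:,:,::-1]
cv2.imwrite("pics/topz.png",cv2.resize(im[110:280,20:320],None,fx=2.66,fy=2.66,interpolation=cv2.INTER_CUBIC))
s=load("side0")["pixels"][:,:,::-1]
cv2.imwrite("pics/sidez.png",cv2.resize(s[40:280,220:380],None,fx=2.5*1,fy=2.5,interpolation=cv2.INTER_CUBIC))
E
```

```text
[   69   128   226   132 13232] [206.62688936 199.091974  ] 0.0899569055805105
((0.5949310660362244, 0.07465033233165741), (0.5729995369911194, 0.29564788937568665), 83.02111053466797) [[ 0.41339162 -0.19176559]
 [ 0.706849   -0.22768788]
 [ 0.77647054  0.34106624]
 [ 0.48301315  0.37698853]]
```

View pics/topz.png

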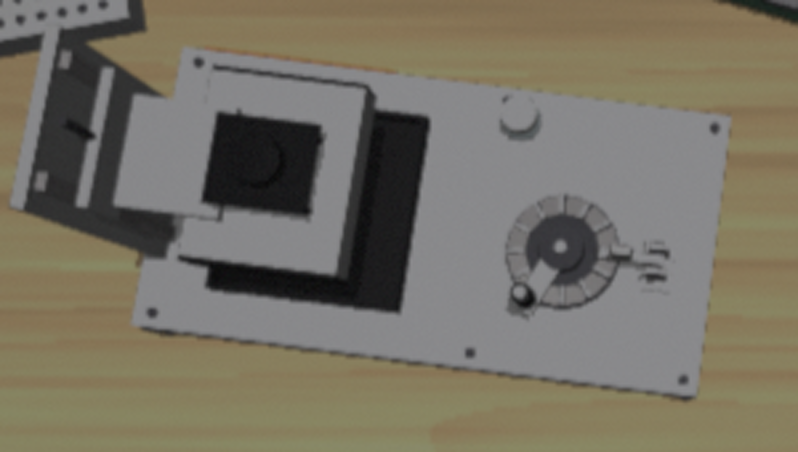

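View pics/sidez.png

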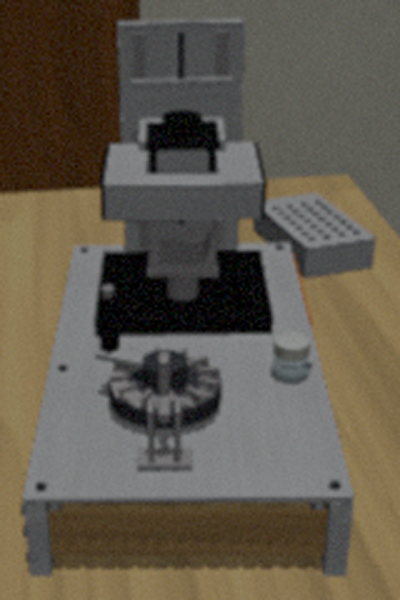

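```bash
cat >> h.py <<'E'
yaw=np.deg2rad(-6.98)
C=np.array([[np.cos(yaw),-np.sin(yaw)],[np.sin(yaw),np.cos(yaw)]])
O=np.array([.5949,.0747])-C@np.array([.02,.135])
def W(x,y,zdeck): return np.r_[O+C@np.array([x,y]),.09+zdeck]
E
python3 - <<'E'
from h import *
d=load("top0");s=load("side0");w=cloud(d)
print("O",O)
a=np.deg2rad(155)
for nm,p in dict(hub=W(0,0,.06),htop=W(.06*np.cos(a),.06*np.sin(a),.112),fintop=W(0,-.06,.092),hinge=W(0,-.095,.06),c1=W(-.125,-.15,0),c2=W(.165,-.15,0),c3=W(-.125,.42,0),c4=W(.165,.42,0)).items():
    u=proj(d,p);v=proj(s,p); print(nm,p.round(4),((u-[20,110])*2.66).round(),((v-[220,40])*2.5).round())
print(((proj(d,W(0,0,.09))-[20,110])*2.66))
q=w[110:280,20:320]
for (u,v) in [(522,293),(561,246),(560,230),(575,262),(620,252),(655,250),(655,285)]:
    print(u,v,q[int(v/2.66),int(u/2.66)].round(4))
E
```

```text
O [ 0.55864264 -0.05686901]
hub [ 0.5586 -0.0569  0.15  ] [558. 244.] [165. 354.]
htop [ 0.5077 -0.0251  0.202 ] [518. 290.] [108. 295.]
fintop [ 0.5514 -0.1164  0.182 ] [619. 247.] [164. 355.]
hinge [ 0.5471 -0.1512  0.15  ] [656. 256.] [164. 405.]
c1 [ 0.4163 -0.1906  0.09  ] [694. 395.] [ 22. 497.]
c2 [ 0.7042 -0.2258  0.09  ] [730. 113.] [354. 496.]
c3 [0.4856 0.3752 0.09  ] [128. 322.] [ 75. 245.]
c4 [0.7735 0.34   0.09  ] [181.  43.] [290. 242.]
[555.52465679 239.10130707]
522 293 [ 0.505  -0.0288  0.206 ]
561 246 [ 0.5576 -0.0575  0.1508]
560 230 [ 0.5741 -0.0567  0.145 ]
575 262 [ 0.5437 -0.0723  0.1395]
620 252 [ 0.5484 -0.1175  0.1823]
655 250 [ 0.5562 -0.1498  0.1467]
655 285 [ 0.5257 -0.1498  0.0967]
```

```bash
sed -i 's/^def W/O=np.array([.5578,-.0578])\ndef W/' h.py
cat >> h.py <<'E'
def Rt(sgn=1):  # tool x down, tool z along sgn*machine x
    x=np.array([0,0,-1.]);z=sgn*np.r_[C[:,0],0];return np.stack([x,np.cross(z,x),z],1)
def rows(p0,R0,targets,R1=None,fr=None):
    R0=R0 if not hasattr(R0,'as_matrix') else R0.as_matrix()
    rv=np.zeros(3) if R1 is None else R.from_matrix(R0.T@R1).as_rotvec()/np.deg2rad(60)
    for t in targets: print(np.r_[R0.T@(np.asarray(t)-p0)/.8,rv].round(4).tolist())
E
python3 - <<'E'
from h import *
from cell import status
o=status.observe();R0=R.from_rotvec(o["ee_rot"]).as_matrix();print(R0.round(3))
for s in(1,-1): print(s,Rt(s).round(3),(R.from_matrix(R0.T@Rt(s)).as_rotvec()*57.3).round(1))
p=W(0,-.06,.077); print("fin",p)
t=p+[0,0,-.019]; print("tcp",t)
s=1 if R0[:,2]@Rt(1)[:,2]>0 else -1
print(s); rows(o["position"],R0,[o["position"]+[0,0,.08],np.r_[t[:2],.30],np.r_[t[:2],.26]],Rt(s))
E
```

```text
[[-0.001  0.905  0.426]
 [ 0.001  0.426 -0.905]
 [-1.    -0.    -0.001]]
1 [[ 0.     0.122  0.993]
 [ 0.     0.993 -0.122]
 [-1.     0.     0.   ]] [-57.8  -0.1  -0. ]
-1 [[ 0.    -0.122 -0.993]
 [ 0.    -0.993  0.122]
 [-1.    -0.    -0.   ]] [ 1.222e+02 -0.000e+00  1.000e-01]
fin [ 0.55050863 -0.11735532  0.167     ]
tcp [ 0.55050863 -0.11735532  0.148     ]
1
[-0.1, -0.0, -0.0001, -0.9637, -0.0013, -0.0006]
[-0.092, 0.5602, -0.3551, -0.9637, -0.0013, -0.0006]
[-0.042, 0.5602, -0.3551, -0.9637, -0.0013, -0.0006]
```

Call:
{"method": "step_arm", "body": {
  "rows": [
    [-1,-0.092,0,0,0,0,0],
    [-1,-0.092,0,0,0,0,0],
    [-1,-0.092,0.5602,-0.3551,-0.9637,0,0],
    [-1,-0.092,0.5602,-0.3551,-0.9637,0,0],
    [-1,-0.092,0.5602,-0.3551,-0.9637,0,0],
    [-1,-0.092,0.5602,-0.3551,-0.9637,0,0],
    [-1,-0.092,0.5602,-0.3551,-0.9637,0,0],
    [-1,-0.092,0.5602,-0.3551,-0.9637,0,0],
    [-1,-0.092,0.5602,-0.3551,-0.9637,0,0],
    [-1,-0.092,0.5602,-0.3551,-0.9637,0,0],
    [-1,-0.092,0.5602,-0.3551,-0.9637,0,0],
    [-1,-0.092,0.5602,-0.3551,-0.9637,0,0]
  ]
}}

```text
clock: 1.1
position: [0.49, -0.2121, 0.3002]
ee_rot: [0.095, 1.569, -0.095]
force: [1.6, -0.7, -0.1]
width: 1.002
```

```bash
cat > go.py <<'E'
from h import *
from cell import status
import sys
o=status.observe();R0=R.from_rotvec(o["ee_rot"]).as_matrix()
print(o["clock"],o["position"].round(4),o["force"].round(2),o["joints"].round(2),(R.from_matrix(R0.T@Rt(1)).as_rotvec()*57.3).round(2))
E
python3 - <<'E'
from go import *
t=W(0,-.06,.077-.019)
rows(o["position"],R0,[np.r_[t[:2],.30],np.r_[t[:2],.21]],Rt(1))
E
```

```text
1.1 [ 0.49   -0.2121  0.3002] [ 1.58 -0.74 -0.06] [ 0.58  0.26 -0.35  1.66  0.09  1.24  0.1 ] [ 0.06 -0.02  0.  ]
[0.0002, 0.1267, 0.0609, 0.0009, -0.0003, 0.0]
[0.1127, 0.1267, 0.0609, 0.0009, -0.0003, 0.0]
```

Call:
{"method": "step_arm", "body": {
  "rows": [
    [-1,0,0.1267,0.0609,0,0,0],
    [-1,0,0.1267,0.0609,0,0,0],
    [-1,0,0.1267,0.0609,0,0,0],
    [-1,0,0.1267,0.0609,0,0,0],
    [-1,0,0.1267,0.0609,0,0,0],
    [-1,0,0.1267,0.0609,0,0,0]
  ]
}}

```text
clock: 1.6
position: [0.5498, -0.12, 0.2998]
ee_rot: [0.096, 1.57, -0.097]
force: [0.3, -1.2, -0.5]
width: 1.0
```

```bash
python3 - <<'E'
from go import *
from cell import cams
t=W(0,-.06,.077-.019)
rows(o["position"],R0,[np.r_[t[:2],.30],np.r_[t[:2],.148]],Rt(1))
for n in("side",):
    d=cams.get_image(n); im=d["pixels"][:,:,::-1]; np.savez("side1.npz",**d)
    cv2.imwrite("pics/side1.png",cv2.resize(im[80:280,190:390],None,fx=3,fy=3,interpolation=cv2.INTER_CUBIC))
    print(((proj(d,t+[0,0,.034])-[190,80]+.5)*3),((proj(d,o["position"])-[190,80]+.5)*3))
E
```

```text
1.6 [ 0.5498 -0.12    0.2998] [ 0.31 -1.18 -0.47] [ 0.41  0.31 -0.39  1.59  0.12  1.26 -0.12] [-0.03 -0.07  0.04]
[-0.0002, 0.0033, 0.0005, -0.0004, -0.0011, 0.0006]
[0.1898, 0.0035, 0.0008, -0.0004, -0.0011, 0.0006]
[287.01638404 308.11171844] [284.44199461 162.6758242 ]
```

View pics/side1.png

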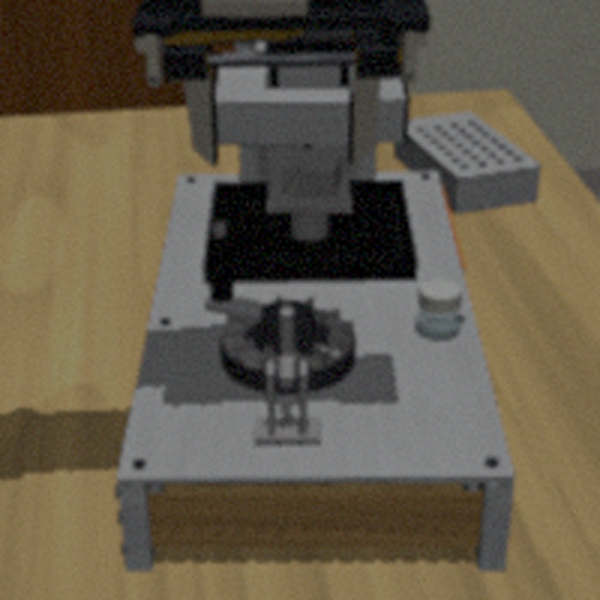

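Call:
{"method": "step_arm", "body": {
  "rows": [
    [-1,0.05,0.0033,0.0007,0,0,0],
    [-1,0.1,0.0033,0.0007,0,0,0],
    [-0.3,0.14,0.0033,0.0007,0,0,0],
    [-0.3,0.17,0.0033,0.0007,0,0,0],
    [-0.3,0.19,0.0033,0.0007,0,0,0],
    [-0.3,0.19,0.0033,0.0007,0,0,0],
    [-0.3,0.19,0.0033,0.0007,0,0,0]
  ]
}}

```text
clock: 2.23
position: [0.5503, -0.1181, 0.1481]
ee_rot: [0.097, 1.57, -0.098]
force: [0.4, -0.2, 1.2]
width: 0.687
```

```bash
python3 - <<'E'
from go import *
from cell import cams
t=W(0,-.06,.077-.019)
print(o["width"]);rows(o["position"],R0,[t],Rt(1))
for n in("side","top"):
    d=cams.get_image(n); im=d["pixels"][:,:,::-1]
    im=im[130:250,220:340] if n=="side" else im[150:270,180:300]
    cv2.imwrite(f"pics/{n}2.png",cv2.resize(im,None,fx=5,fy=5,interpolation=cv2.INTER_CUBIC))
E
```

```text
2.2333 [ 0.5503 -0.1181  0.1481] [ 0.43 -0.18  1.25] [ 0.39  0.45 -0.37  1.8   0.2   0.94 -0.19] [-0.13 -0.09  0.02]
0.6865564015616199
[0.0001, 0.001, 0.0002, -0.0022, -0.0015, 0.0004]
```

View pics/side2.png

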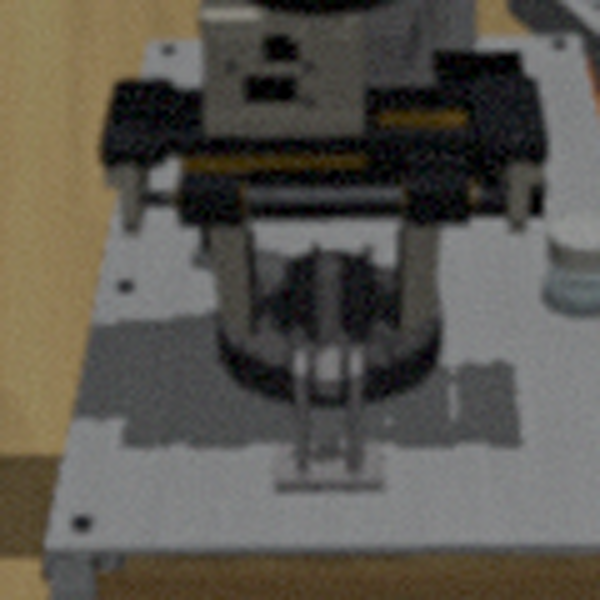

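View pics/top2.png

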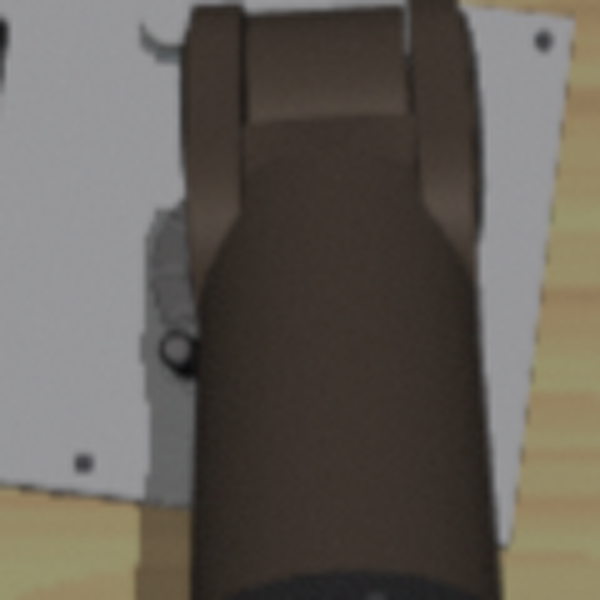

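Side view: the fin (about 328,285–370) stands centred between the fingers (235 and 418). Close on it.

Call:
{"method": "step_arm", "body": {
  "rows": [
    [1,0,0.001,0,0,0,0],
    [1,0,0.001,0,0,0,0],
    [1,0,0.001,0,0,0,0],
    [1,0,0.001,0,0,0,0],
    [1,0,0.001,0,0,0,0],
    [1,0,0.001,0,0,0,0],
    [1,0,0.001,0,0,0,0],
    [1,0,0.001,0,0,0,0]
  ],
  "newtons": 12
}}

```text
clock: 3.0
position: [0.5512, -0.1158, 0.1483]
ee_rot: [0.096, 1.569, -0.096]
force: [-0.7, 0.8, -0.3]
width: 0.121
```

```bash
python3 - <<'E'
from go import *
from cell import cams
print(o["width"]*92)
r=np.hypot(.035,.027);a0=np.arctan2(.027,.035)
T=[]
for q in np.arange(.15,1.66,.15):
    dy=r*np.cos(a0+q)-.035;dz=r*np.sin(a0+q)-.027
    T.append(o["position"]+np.r_[C@[0,dy],dz]); 
rows(o["position"],R0,T)
d=cams.get_image("side"); im=d["pixels"][:,:,::-1][130:250,220:340]
cv2.imwrite(f"pics/side3.png",cv2.resize(im,None,fx=4,fy=4,interpolation=cv2.INTER_CUBIC))
E
```

```text
3.0 [ 0.5512 -0.1158  0.1483] [-0.71  0.78 -0.34] [ 0.39  0.45 -0.37  1.8   0.2   0.93 -0.19] [-0. -0.  0.]
11.096302254627293
[-0.0062, -0.0055, -0.0, 0.0, 0.0, 0.0]
[-0.0114, -0.0119, -0.0, 0.0, 0.0, 0.0]
[-0.0157, -0.019, -0.0, 0.0, 0.0, 0.0]
[-0.0188, -0.0267, -0.0, 0.0, 0.0, 0.0]
[-0.0208, -0.0347, -0.0, 0.0, 0.0, 0.0]
[-0.0215, -0.043, -0.0, 0.0, 0.0, 0.0]
[-0.021, -0.0513, -0.0, 0.0, 0.0, 0.0]
[-0.0193, -0.0594, -0.0, 0.0, 0.0, 0.0]
[-0.0163, -0.0671, -0.0, 0.0, 0.0, 0.0]
[-0.0123, -0.0743, 0.0, 0.0, 0.0, 0.0]
[-0.0072, -0.0809, 0.0, 0.0, 0.0, 0.0]
```

View pics/side3.png

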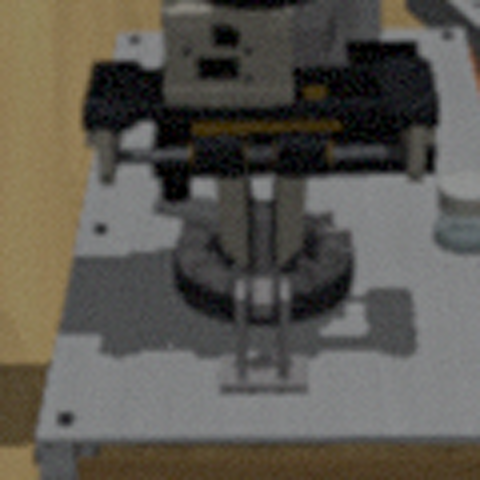

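Call:
{"method": "step_arm", "body": {
  "rows": [
    [1,-0.0062,-0.0055,0,0,0,0],
    [1,-0.0114,-0.0119,0,0,0,0],
    [1,-0.0157,-0.019,0,0,0,0],
    [1,-0.0188,-0.0267,0,0,0,0],
    [1,-0.0208,-0.0347,0,0,0,0],
    [1,-0.0215,-0.043,0,0,0,0],
    [1,-0.021,-0.0513,0,0,0,0],
    [1,-0.0193,-0.0594,0,0,0,0],
    [1,-0.0163,-0.0671,0,0,0,0],
    [1,-0.0123,-0.0743,0,0,0,0],
    [1,-0.0072,-0.0809,0,0,0,0],
    [1,-0.0072,-0.0809,0,0,0,0]
  ]
}}

```text
clock: 4.05
position: [0.5432, -0.1833, 0.1536]
ee_rot: [0.096, 1.568, -0.1]
force: [1.7, -4.3, 1.3]
width: 0.107
```

```bash
python3 - <<'E'
from go import *
from cell import cams
print(o["width"]*92,o["ft_torque"])
d=cams.get_image("side"); im=d["pixels"][:,:,::-1][130:250,220:340]
cv2.imwrite(f"pics/side4.png",cv2.resize(im,None,fx=5,fy=5,interpolation=cv2.INTER_CUBIC))
E
```

```text
4.05 [ 0.5432 -0.1833  0.1536] [ 1.68 -4.31  1.26] [ 0.49  0.45 -0.36  1.77  0.19  0.95 -0.07] [-0.16  0.04  0.12]
9.840546614469071 [-0.93131965 -0.46114891  0.0748761 ]
```

View pics/side4.png

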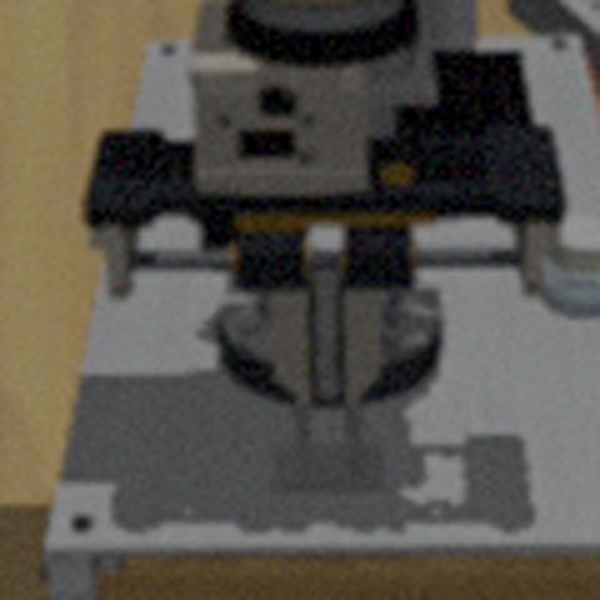

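Call:
{"method": "step_arm", "body": {
  "rows": [
    [-0.2,0,0,0,0,0,0],
    [-0.2,0,0,0,0,0,0],
    [-0.2,0,0,0,0,0,0],
    [-0.2,0,0,0,0,0,0],
    [-0.2,0,0,0,0,0,0],
    [-0.2,0,0,0,0,0,0]
  ]
}}

```text
clock: 4.6
position: [0.5433, -0.1798, 0.154]
ee_rot: [0.095, 1.569, -0.095]
force: [-1.0, 0.2, -0.5]
width: 0.493
```

Call:
{"method": "step_arm", "body": {
  "rows": [
    [-0.2,-0.04,0,0,0,0,0],
    [-0.2,-0.09,0,0,0,0,0],
    [-0.2,-0.13,0,0,0,0,0],
    [-0.2,-0.13,0,0,0,0,0],
    [-0.2,-0.13,0,0,0,0,0]
  ]
}}

```text
clock: 5.02
position: [0.5445, -0.1801, 0.2602]
ee_rot: [0.095, 1.565, -0.096]
force: [0.8, -0.4, -0.1]
width: 0.6
```

```bash
python3 - <<'E'
from go import *
from cell import cams
print(o["width"]*92,o["ft_torque"])
d=cams.get_image("side"); im=d["pixels"][:,:,::-1][80:280,190:390]; np.savez("side5.npz",**d)
cv2.imwrite(f"pics/side5.png",cv2.resize(im,None,fx=3,fy=3,interpolation=cv2.INTER_CUBIC))
a=np.deg2rad(155);
rows(o["position"],R0,[np.r_[W(.06*np.cos(a),.06*np.sin(a),0)[:2],.26]],Rt(1))
print(W(.06*np.cos(a),.06*np.sin(a),.088-.019))
E
```

```text
5.0167 [ 0.5445 -0.1801  0.2602] [ 0.82 -0.42 -0.06] [ 0.5   0.35 -0.38  1.63  0.14  1.18 -0.03] [-0.    0.23  0.04]
55.164035203961355 [-0.01335461 -0.06569899  0.01015417]
[-0.0002, 0.1855, -0.07, -0.0, 0.0039, 0.0007]
[ 0.50690602 -0.02602261  0.159     ]
```

View pics/side5.png

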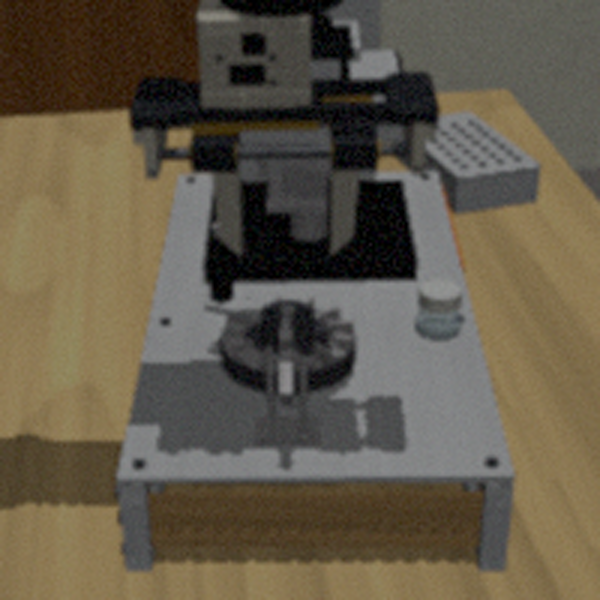

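Call:
{"method": "step_arm", "body": {
  "rows": [
    [-0.2,0,0.05,-0.02,0,0,0],
    [-0.2,0,0.1,-0.04,0,0,0],
    [-0.2,0,0.15,-0.06,0,0,0],
    [-0.2,0,0.1855,-0.07,0,0.0039,0],
    [-0.2,0,0.1855,-0.07,0,0.0039,0],
    [-0.2,0,0.1855,-0.07,0,0.0039,0]
  ]
}}

```text
clock: 5.57
position: [0.5047, -0.0239, 0.2569]
ee_rot: [0.092, 1.575, -0.092]
force: [0.1, -0.9, 0.3]
width: 0.603
```

```bash
python3 - <<'E'
from go import *
from cell import cams
print(o["width"]*92,o["ft_torque"])
for n in("side","top"):
    d=cams.get_image(n); im=d["pixels"][:,:,::-1]
    im=im[100:240,200:340] if n=="side" else im[150:270,180:300]
    cv2.imwrite(f"pics/{n}6.png",cv2.resize(im,None,fx=4,fy=4,interpolation=cv2.INTER_CUBIC))
a=np.deg2rad(155);
rows(o["position"],R0,[W(.06*np.cos(a),.06*np.sin(a),.069)],Rt(1))
E
```

```text
5.5667 [ 0.5047 -0.0239  0.2569] [ 0.13 -0.86  0.32] [ 0.31  0.26 -0.46  1.78  0.12  1.14 -0.3 ] [ 0.26 -0.36  0.  ]
55.475221357790964 [-0.05230193 -0.08554954 -0.04716633]
[0.1224, -0.0024, 0.0038, 0.0044, -0.0061, 0.0]
```

View pics/side6.png

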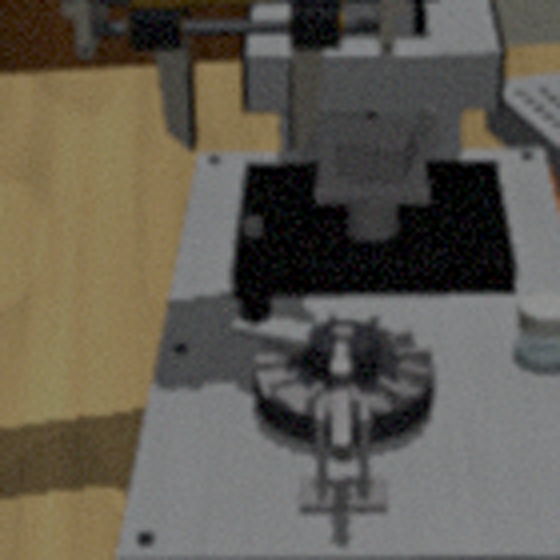

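View pics/top6.png

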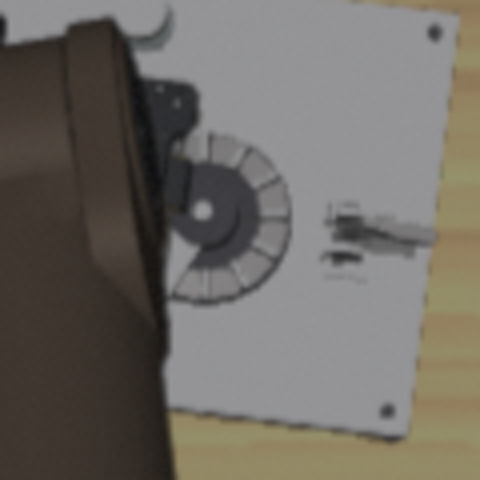

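Call:
{"method": "step_arm", "body": {
  "rows": [
    [-0.2,0,-0.0024,0.0038,0,-0.0061,0],
    [-0.2,0.04,-0.0024,0.0038,0,-0.0061,0],
    [-0.2,0.08,-0.0024,0.0038,0,-0.0061,0],
    [-0.2,0.11,-0.0024,0.0038,0,-0.0061,0],
    [-0.2,0.1224,-0.0024,0.0038,0,-0.0061,0],
    [-0.2,0.1224,-0.0024,0.0038,0,-0.0061,0],
    [-0.2,0.1224,-0.0024,0.0038,0,-0.0061,0]
  ]
}}

```text
clock: 6.25
position: [0.5085, -0.0289, 0.1604]
ee_rot: [0.096, 1.567, -0.097]
force: [-0.4, 0.5, 0.4]
width: 0.602
```

```bash
python3 - <<'E'
from go import *
from cell import cams
for n in("side",):
    d=cams.get_image(n); im=d["pixels"][:,:,::-1]
    im=im[100:240,200:340] if n=="side" else im[150:270,180:300]
    cv2.imwrite(f"pics/{n}7.png",cv2.resize(im,None,fx=4,fy=4,interpolation=cv2.INTER_CUBIC))
a=np.deg2rad(155);
rows(o["position"],R0,[W(.06*np.cos(a),.06*np.sin(a),.069)],Rt(1))
E
```

```text
6.25 [ 0.5085 -0.0289  0.1604] [-0.43  0.47  0.4 ] [ 0.29  0.36 -0.44  1.91  0.19  0.91 -0.36] [-0.07  0.11 -0.  ]
[0.0018, 0.0033, -0.0025, -0.0011, 0.0019, -0.0]
```

View pics/side7.png

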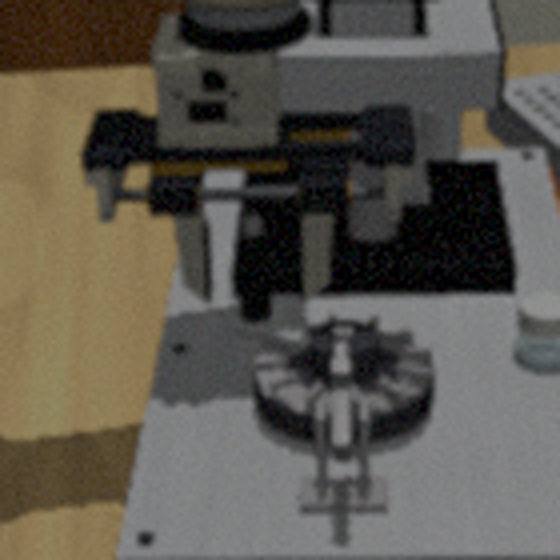

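Call:
{"method": "step_arm", "body": {
  "rows": [
    [-0.2,0.0018,0.0033,-0.0025,0,0,0],
    [-0.2,0.0018,0.0033,-0.0025,0,0,0],
    [1,0.0018,0.0033,-0.0025,0,0,0],
    [1,0.0018,0.0033,-0.0025,0,0,0],
    [1,0.0018,0.0033,-0.0025,0,0,0],
    [1,0.0018,0.0033,-0.0025,0,0,0],
    [1,0.0018,0.0033,-0.0025,0,0,0],
    [1,0.0018,0.0033,-0.0025,0,0,0],
    [1,0.0018,0.0033,-0.0025,0,0,0]
  ],
  "newtons": 20
}}

```text
clock: 7.05
position: [0.5074, -0.0255, 0.1588]
ee_rot: [0.096, 1.565, -0.096]
force: [3.6, -0.2, -2.6]
width: 0.216
```

```bash
cat > arc.py <<'E'
from go import *
# current handle angle (machine frame) and arc rows
q=C.T@(o["position"][:2]-O); phi=np.degrees(np.arctan2(q[1],q[0]))
print("w%.1f rad %.2f phi %.2f"%(o["width"]*92,np.hypot(*q)*1000,phi), "torq",o["ft_torque"].round(2))
def tang(phi): a=np.radians(phi); return C@[np.sin(a),-np.cos(a)]
def rad(phi): a=np.radians(phi); return C@[np.cos(a),np.sin(a)]
print("Ftan(resist) %.2f Frad %.2f"%(-o["force"][:2]@tang(phi),o["force"][:2]@rad(phi)))
def arc(p0,angs,r=.06,z=.159):
    rows(p0,Rt(1),[np.r_[O+C@[r*np.cos(np.radians(a)),r*np.sin(np.radians(a))],z] for a in angs])
E
python3 - <<'E'
from arc import *
arc(o["position"],np.arange(phi-4,phi-50,-4),r=np.hypot(*q),z=o["position"][2])
E
```

```text
7.05 [ 0.5074 -0.0255  0.1588] [ 3.64 -0.18 -2.58] [ 0.29  0.36 -0.44  1.92  0.19  0.91 -0.37] [-0.01  0.22 -0.01]
w19.8 rad 59.85 phi 154.29 torq [-0.15 -0.84 -0.01]
Ftan(resist) -1.81 Frad -3.16
[0.0, 0.0046, 0.0024, 0.0, 0.0, 0.0]
[0.0, 0.0091, 0.0052, 0.0, 0.0, 0.0]
[0.0, 0.0133, 0.0082, 0.0, 0.0, 0.0]
[0.0, 0.0173, 0.0116, 0.0, 0.0, 0.0]
[0.0, 0.0211, 0.0152, 0.0, 0.0, 0.0]
[0.0, 0.0246, 0.019, 0.0, 0.0, 0.0]
[0.0, 0.0278, 0.0231, 0.0, 0.0, 0.0]
[0.0, 0.0308, 0.0274, 0.0, 0.0, 0.0]
[0.0, 0.0334, 0.0319, 0.0, 0.0, 0.0]
[0.0, 0.0357, 0.0366, 0.0, 0.0, 0.0]
[0.0, 0.0377, 0.0415, 0.0, 0.0, 0.0]
[0.0, 0.0394, 0.0464, 0.0, 0.0, 0.0]
```

Call:
{"method": "step_arm", "body": {
  "rows": [
    [1,0,0.0046,0.0024,0,0,0],
    [1,0,0.0091,0.0052,0,0,0],
    [1,0,0.0133,0.0082,0,0,0],
    [1,0,0.0173,0.0116,0,0,0],
    [1,0,0.0211,0.0152,0,0,0],
    [1,0,0.0246,0.019,0,0,0],
    [1,0,0.0278,0.0231,0,0,0],
    [1,0,0.0308,0.0274,0,0,0],
    [1,0,0.0334,0.0319,0,0,0],
    [1,0,0.0357,0.0366,0,0,0],
    [1,0,0.0377,0.0415,0,0,0],
    [1,0,0.0394,0.0464,0,0,0]
  ]
}}

```text
clock: 8.05
position: [0.5473, 0.0019, 0.1588]
ee_rot: [0.096, 1.567, -0.095]
force: [-1.6, -3.1, 4.3]
width: 0.215
```

```bash
python3 - <<'E'
from arc import *
from cell import cams
d=cams.get_image("side"); im=d["pixels"][:,:,::-1][60:240,200:380]; np.savez("side8.npz",**d)
cv2.imwrite(f"pics/side8.png",cv2.resize(im,None,fx=3.3,fy=3.3,interpolation=cv2.INTER_CUBIC))
print(W(.06*np.cos(np.radians(phi)),.06*np.sin(np.radians(phi)),.069))
arc(o["position"],np.arange(phi-2,phi-26,-2),r=np.hypot(*q),z=o["position"][2])
E
```

```text
8.05 [0.5473 0.0019 0.1588] [-1.56 -3.05  4.31] [ 0.22  0.42 -0.43  1.82  0.21  0.95 -0.42] [ 0.02  0.1  -0.01]
w19.8 rad 60.62 phi 106.92 torq [-0.69  0.51  0.  ]
Ftan(resist) 2.07 Frad -2.74
[0.54744713 0.00130007 0.159     ]
[0.0, 0.0007, 0.0025, 0.0, 0.0, 0.0]
[0.0, 0.0014, 0.0051, 0.0, 0.0, 0.0]
[0.0, 0.0019, 0.0077, 0.0, 0.0, 0.0]
[0.0, 0.0024, 0.0103, 0.0, 0.0, 0.0]
[0.0, 0.0027, 0.0129, 0.0, 0.0, 0.0]
[0.0, 0.003, 0.0156, 0.0, 0.0, 0.0]
[0.0, 0.0032, 0.0182, 0.0, 0.0, 0.0]
[0.0, 0.0033, 0.0208, 0.0, 0.0, 0.0]
[0.0, 0.0033, 0.0235, 0.0, 0.0, 0.0]
[0.0, 0.0032, 0.0261, 0.0, 0.0, 0.0]
[0.0, 0.003, 0.0288, 0.0, 0.0, 0.0]
[0.0, 0.0027, 0.0314, 0.0, 0.0, 0.0]
```

View pics/side8.png

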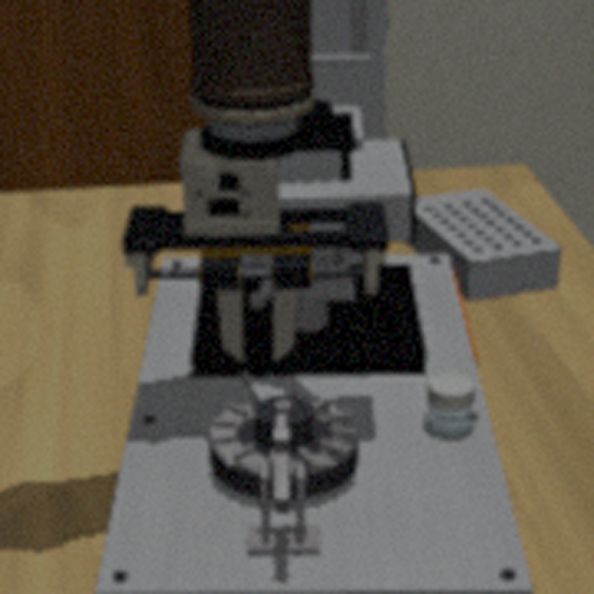

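```bash
python3 - <<'E'
from h import *
d=load("side0");w=cloud(d)
v0,v1,u0,u1=95,165,255,330
q=w[v0:v1,u0:u1]
mx=(q[...,:2]-O)@C*1000; z=(q[...,2]-.09)*1000
uc=int(round(proj(d,W(.02,.22,.1))[0]))
print(uc)
for v in range(v0,v1,2):
    print(v,[ (int(mx[v-v0,u-u0,0]),int(mx[v-v0,u-u0,1]),int(z[v-v0,u-u0])) if np.isfinite(z[v-v0,u-u0]) else None for u in (uc-12,uc-6,uc,uc+6,uc+12)])
im=d["pixels"][:,:,::-1][90:170,250:335]
cv2.imwrite("pics/fz.png",cv2.resize(np.clip(im.astype(float)*2,0,255).astype(np.uint8),None,fx=7,fy=7,interpolation=cv2.INTER_CUBIC))
E
```

```text
293
95 [(-12, 227, 204), (4, 228, 203), (20, 229, 203), (36, 231, 202), (52, 226, 203)]
97 [(-11, 212, 203), (4, 212, 203), (20, 209, 203), (36, 213, 202), (52, 208, 203)]
99 [(-11, 205, 200), (4, 203, 200), (20, 203, 200), (36, 204, 199), (52, 203, 199)]
101 [(-12, 210, 193), (3, 279, 170), (20, 278, 170), (37, 274, 172), (52, 209, 192)]
103 [(-12, 208, 188), (3, 261, 170), (20, 262, 170), (37, 259, 170), (52, 211, 186)]
105 [(-12, 208, 182), (3, 246, 170), (20, 239, 171), (37, 246, 169), (52, 211, 180)]
107 [(-12, 206, 177), (3, 226, 171), (20, 228, 170), (36, 229, 169), (52, 208, 176)]
109 [(-12, 206, 172), (3, 209, 171), (20, 209, 170), (36, 209, 170), (52, 208, 170)]
111 [(-12, 195, 170), (3, 194, 170), (20, 189, 172), (36, 193, 170), (52, 191, 170)]
113 [(-11, 179, 170), (4, 178, 170), (19, 179, 170), (35, 179, 169), (51, 181, 168)]
115 [(-12, 180, 164), (4, 177, 165), (19, 178, 164), (35, 180, 163), (51, 179, 163)]
117 [(-12, 179, 159), (3, 178, 159), (19, 174, 160), (35, 180, 158), (51, 180, 158)]
119 [(-12, 177, 154), (3, 180, 153), (19, 173, 155), (35, 178, 153), (51, 177, 
[... 1059 characters left out ...]
, 55)]
147 [(-14, 216, 55), (2, 216, 55), (20, 212, 57), (37, 213, 56), (54, 215, 55)]
149 [(-14, 206, 54), (2, 207, 53), (20, 209, 52), (37, 206, 53), (54, 206, 53)]
151 [(-16, 292, 8), (2, 239, 32), (20, 232, 35), (39, 290, 9), (57, 294, 7)]
153 [(-16, 278, 8), (2, 242, 25), (20, 228, 31), (39, 278, 7), (57, 277, 8)]
155 [(-15, 265, 8), (2, 238, 20), (20, 232, 22), (38, 267, 6), (56, 261, 9)]
157 [(-15, 251, 7), (2, 245, 10), (20, 231, 16), (38, 246, 9), (56, 246, 9)]
159 [(-15, 236, 8), (2, 238, 7), (20, 230, 11), (38, 239, 6), (55, 235, 8)]
161 [(-15, 221, 8), (2, 223, 7), (20, 222, 7), (37, 222, 8), (55, 223, 7)]
163 [(-15, 210, 7), (2, 209, 8), (19, 208, 8), (37, 206, 9), (54, 208, 8)]
```

View pics/fz.png

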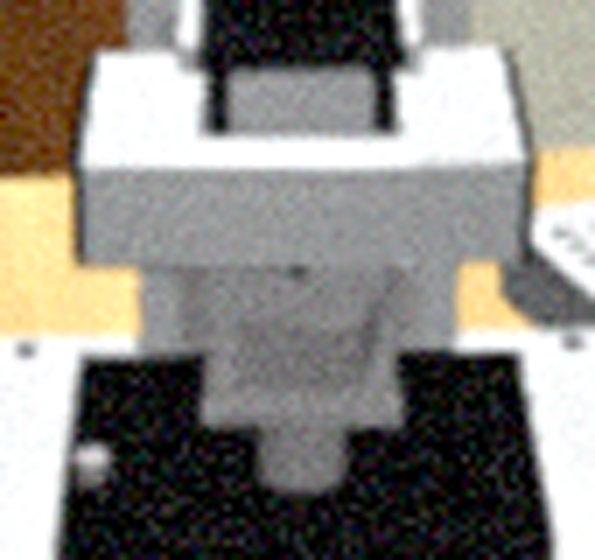

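Call:
{"method": "step_arm", "body": {
  "rows": [
    [1,0,0.0005,0.0025,0,0,0],
    [1,0,0.001,0.0051,0,0,0],
    [1,0,0.0013,0.0077,0,0,0],
    [1,0,0.0016,0.0103,0,0,0],
    [1,0,0.0019,0.0129,0,0,0],
    [1,0,0.0021,0.0156,0,0,0],
    [1,0,0.0022,0.0182,0,0,0],
    [1,0,0.0023,0.0208,0,0,0],
    [1,0,0.0023,0.0235,0,0,0]
  ]
}}

```text
clock: 8.85
position: [0.5664, 0.0021, 0.1589]
ee_rot: [0.096, 1.566, -0.094]
force: [-1.0, 4.9, 3.7]
width: 0.214
```

```bash
python3 - <<'E'
from arc import *
arc(o["position"],np.arange(phi-.7,phi-10,-.7),r=np.hypot(*q)-.0003,z=o["position"][2])
E
```

```text
8.85 [0.5664 0.0021 0.1589] [-1.01  4.95  3.69] [ 0.21  0.44 -0.43  1.78  0.22  0.96 -0.42] [ 0.05  0.14 -0.08]
w19.6 rad 60.55 phi 88.84 torq [1.06 0.49 0.02]
Ftan(resist) 1.71 Frad 4.75
[0.0, -0.0004, 0.0009, 0.0, 0.0, 0.0]
[0.0, -0.0004, 0.0018, 0.0, 0.0, 0.0]
[0.0, -0.0005, 0.0028, 0.0, 0.0, 0.0]
[0.0, -0.0005, 0.0037, 0.0, 0.0, 0.0]
[0.0, -0.0006, 0.0046, 0.0, 0.0, 0.0]
[0.0, -0.0007, 0.0055, 0.0, 0.0, 0.0]
[0.0, -0.0008, 0.0064, 0.0, 0.0, 0.0]
[0.0, -0.0009, 0.0073, 0.0, 0.0, 0.0]
[0.0, -0.001, 0.0082, 0.0, 0.0, 0.0]
[0.0, -0.0011, 0.0092, 0.0, 0.0, 0.0]
[0.0, -0.0013, 0.0101, 0.0, 0.0, 0.0]
[0.0, -0.0014, 0.011, 0.0, 0.0, 0.0]
[0.0, -0.0016, 0.0119, 0.0, 0.0, 0.0]
[0.0, -0.0017, 0.0128, 0.0, 0.0, 0.0]
```

Call:
{"method": "step_arm", "body": {
  "rows": [
    [1,0,0.0001,0.0009,0,0,0],
    [1,0,0.0001,0.0018,0,0,0],
    [1,0,0.0001,0.0028,0,0,0],
    [1,0,0,0.0037,0,0,0],
    [1,0,0,0.0046,0,0,0],
    [1,0,-0.0001,0.0055,0,0,0]
  ]
}}

```text
clock: 9.35
position: [0.5707, 0.0014, 0.1589]
ee_rot: [0.096, 1.566, -0.094]
force: [-1.9, 5.4, 3.4]
width: 0.212
```

```bash
sed -i 's/-.0578\])/-.0574])/' h.py; python3 - <<'E'
from arc import *
arc(o["position"],np.arange(phi-.7,phi-8,-.7),r=np.hypot(*q),z=o["position"][2])
E
```

```text
9.35 [0.5707 0.0014 0.1589] [-1.94  5.44  3.42] [ 0.21  0.45 -0.42  1.77  0.22  0.97 -0.42] [ 0.05  0.15 -0.07]
w19.5 rad 60.21 phi 84.58 torq [1.13 0.34 0.03]
Ftan(resist) 3.06 Frad 4.89
[0.0, -0.0001, 0.0009, 0.0, 0.0, 0.0]
[0.0, -0.0002, 0.0018, 0.0, 0.0, 0.0]
[0.0, -0.0003, 0.0027, 0.0, 0.0, 0.0]
[0.0, -0.0004, 0.0037, 0.0, 0.0, 0.0]
[0.0, -0.0006, 0.0046, 0.0, 0.0, 0.0]
[0.0, -0.0007, 0.0055, 0.0, 0.0, 0.0]
[0.0, -0.0009, 0.0064, 0.0, 0.0, 0.0]
[0.0, -0.0011, 0.0073, 0.0, 0.0, 0.0]
[0.0, -0.0012, 0.0082, 0.0, 0.0, 0.0]
[0.0, -0.0014, 0.0091, 0.0, 0.0, 0.0]
[0.0, -0.0016, 0.01, 0.0, 0.0, 0.0]
```

Call:
{"method": "step_arm", "body": {
  "rows": [
    [1,0,0.0004,0.0009,0,0,0],
    [1,0,0.0003,0.0018,0,0,0],
    [1,0,0.0002,0.0027,0,0,0]
  ]
}}

```text
clock: 9.6
position: [0.5729, 0.0009, 0.1589]
ee_rot: [0.096, 1.566, -0.095]
force: [-1.4, 5.5, 2.9]
width: 0.213
```

```bash
python3 arc.py
```

```text
9.6 [0.5729 0.0009 0.1589] [-1.39  5.47  2.86] [ 0.21  0.45 -0.42  1.76  0.22  0.97 -0.42] [ 0.03  0.15 -0.05]
w19.6 rad 60.26 phi 82.50 torq [1.12 0.35 0.07]
Ftan(resist) 2.71 Frad 4.95
```

Call:
{"method": "step_arm", "body": {
  "rows": [
    [1,0,-0.0001,0.0009,0,0,0],
    [1,0,-0.0002,0.0018,0,0,0],
    [1,0,-0.0003,0.0027,0,0,0]
  ]
}}

```text
clock: 9.85
position: [0.575, 0.0004, 0.1589]
ee_rot: [0.096, 1.566, -0.095]
force: [-0.3, 4.1, 2.8]
width: 0.215
```

```bash
python3 arc.py
```

```text
9.85 [5.750e-01 4.000e-04 1.589e-01] [-0.33  4.07  2.78] [ 0.21  0.46 -0.42  1.76  0.22  0.97 -0.42] [ 0.02  0.15 -0.04]
w19.7 rad 60.26 phi 80.41 torq [ 1.07  0.29 -0.01]
Ftan(resist) 1.47 Frad 3.81
```

Call:
{"method": "step_arm", "body": {
  "rows": [
    [1,0,-0.0001,0.0009,0,0,0],
    [1,0,-0.0003,0.0018,0,0,0]
  ]
}}

```text
clock: 10.02
position: [0.5764, -0.0001, 0.1589]
ee_rot: [0.096, 1.566, -0.095]
force: [-0.7, 5.6, 1.9]
width: 0.211
```

```bash
python3 arc.py
```

```text
10.0167 [ 5.764e-01 -1.000e-04  1.589e-01] [-0.7   5.63  1.94] [ 0.21  0.46 -0.42  1.75  0.22  0.97 -0.42] [ 0.02  0.15 -0.04]
w19.4 rad 60.27 phi 78.99 torq [ 1.14  0.28 -0.03]
Ftan(resist) 2.40 Frad 5.13
```

Call:
{"method": "step_arm", "body": {
  "rows": [
    [1,0,-0.0002,0.0009,0,0,0],
    [1,0,-0.0004,0.0018,0,0,0]
  ]
}}

```text
clock: 10.18
position: [0.5778, -0.0006, 0.1589]
ee_rot: [0.096, 1.566, -0.095]
force: [-0.8, 4.6, 2.5]
width: 0.216
```

```bash
python3 arc.py
```

```text
10.1833 [ 0.5778 -0.0006  0.1589] [-0.83  4.58  2.55] [ 0.21  0.46 -0.42  1.75  0.22  0.97 -0.42] [ 0.02  0.16 -0.04]
w19.9 rad 60.24 phi 77.54 torq [1.08 0.23 0.04]
Ftan(resist) 2.31 Frad 4.05
```

Call:
{"method": "step_arm", "body": {
  "rows": [
    [1,0,-0.0002,0.0009,0,0,0],
    [1,0,-0.0004,0.0018,0,0,0]
  ]
}}

```text
clock: 10.35
position: [0.5793, -0.001, 0.1589]
ee_rot: [0.096, 1.566, -0.095]
force: [-1.0, 5.5, 2.2]
width: 0.21
```

```bash
python3 arc.py
```

```text
10.35 [ 0.5793 -0.001   0.1589] [-0.97  5.54  2.24] [ 0.21  0.46 -0.42  1.75  0.22  0.98 -0.42] [ 0.02  0.16 -0.05]
w19.3 rad 60.31 phi 76.14 torq [ 1.17  0.22 -0.  ]
Ftan(resist) 2.88 Frad 4.83
```

```bash
cat >> arc.py <<'E'
T=o["ft_torque"]; print("   FtanT %.2f"%(-np.array([-T[1],T[0]])/.225@tang(phi)), "FradT %.2f"%(np.array([-T[1],T[0]])/.225@rad(phi)))
E
python3 arc.py
```

```text
10.35 [ 0.5793 -0.001   0.1589] [-0.97  5.54  2.24] [ 0.21  0.46 -0.42  1.75  0.22  0.98 -0.42] [ 0.02  0.16 -0.05]
w19.3 rad 60.31 phi 76.14 torq [ 1.17  0.22 -0.  ]
Ftan(resist) 2.88 Frad 4.83
   FtanT 2.77 FradT 4.51
```

Call:
{"method": "step_arm", "body": {
  "rows": [
    [1,0,-0.0001,0.0009,0,0,0],
    [1,0,-0.0003,0.0018,0,0,0]
  ]
}}

```text
clock: 10.52
position: [0.5806, -0.0016, 0.1589]
ee_rot: [0.096, 1.566, -0.095]
force: [-1.1, 4.5, 1.8]
width: 0.215
```

```bash
python3 arc.py
```

```text
10.5167 [ 0.5806 -0.0016  0.1589] [-1.09  4.49  1.84] [ 0.21  0.46 -0.42  1.74  0.22  0.98 -0.42] [ 0.02  0.16 -0.04]
w19.8 rad 60.32 phi 74.72 torq [1.13 0.12 0.01]
Ftan(resist) 2.71 Frad 3.74
   FtanT 2.41 FradT 4.45
```

Call:
{"method": "step_arm", "body": {
  "rows": [
    [1,0,-0.0002,0.0009,0,0,0],
    [1,0,-0.0004,0.0018,0,0,0]
  ]
}}

```text
clock: 10.68
position: [0.582, -0.0022, 0.1589]
ee_rot: [0.096, 1.566, -0.095]
force: [-0.6, 5.0, 1.8]
width: 0.217
```

```bash
python3 arc.py
```

```text
10.6833 [ 0.582  -0.0022  0.1589] [-0.63  5.01  1.82] [ 0.21  0.47 -0.42  1.74  0.22  0.98 -0.41] [ 0.01  0.15 -0.03]
w20.0 rad 60.32 phi 73.31 torq [1.07 0.16 0.01]
Ftan(resist) 2.59 Frad 4.33
   FtanT 2.58 FradT 4.05
```

Call:
{"method": "step_arm", "body": {
  "rows": [
    [1,0,-0.0002,0.0009,0,0,0],
    [1,0,-0.0005,0.0017,0,0,0]
  ]
}}

```text
clock: 10.85
position: [0.5833, -0.0027, 0.1589]
ee_rot: [0.096, 1.566, -0.095]
force: [0.1, 7.0, 2.2]
width: 0.216
```

```bash
python3 arc.py
```

```text
10.85 [ 0.5833 -0.0027  0.1589] [0.11 6.99 2.22] [ 0.21  0.47 -0.42  1.74  0.22  0.98 -0.41] [ 0.01  0.15 -0.03]
w19.8 rad 60.34 phi 71.96 torq [ 1.16  0.07 -0.  ]
Ftan(resist) 2.86 Frad 6.38
   FtanT 2.47 FradT 4.55
```

Call:
{"method": "step_arm", "body": {
  "rows": [
    [1,0,-0.0002,0.0009,0,0,0],
    [1,0,-0.0005,0.0017,0,0,0]
  ]
}}

```text
clock: 11.02
position: [0.5846, -0.0033, 0.1589]
ee_rot: [0.096, 1.566, -0.095]
force: [0.3, 4.7, 2.7]
width: 0.216
```

```bash
python3 arc.py
```

```text
11.0167 [ 0.5846 -0.0033  0.1589] [0.27 4.71 2.69] [ 0.21  0.47 -0.42  1.73  0.22  0.98 -0.41] [ 0.01  0.16 -0.03]
w19.9 rad 60.36 phi 70.58 torq [1.13 0.08 0.  ]
Ftan(resist) 1.85 Frad 4.34
   FtanT 2.53 FradT 4.33
```

Call:
{"method": "step_arm", "body": {
  "rows": [
    [1,0,-0.0003,0.0009,0,0,0],
    [1,0,-0.0006,0.0017,0,0,0]
  ]
}}

```text
clock: 11.18
position: [0.586, -0.004, 0.1589]
ee_rot: [0.096, 1.566, -0.095]
force: [0.1, 4.9, 1.5]
width: 0.213
```

```bash
python3 arc.py
```

```text
11.1833 [ 0.586  -0.004   0.1589] [0.09 4.92 1.49] [ 0.21  0.47 -0.42  1.73  0.22  0.98 -0.41] [ 0.01  0.16 -0.03]
w19.6 rad 60.39 phi 69.18 torq [1.14 0.05 0.  ]
Ftan(resist) 2.22 Frad 4.40
   FtanT 2.56 FradT 4.39
```

Call:
{"method": "step_arm", "body": {
  "rows": [
    [1,0,-0.0003,0.0009,0,0,0],
    [1,0,-0.0006,0.0017,0,0,0]
  ]
}}

```text
clock: 11.35
position: [0.5872, -0.0047, 0.1589]
ee_rot: [0.096, 1.566, -0.095]
force: [0.5, 5.6, 2.3]
width: 0.212
```

```bash
python3 arc.py
```

```text
11.35 [ 0.5872 -0.0047  0.1589] [0.46 5.6  2.26] [ 0.21  0.47 -0.42  1.73  0.22  0.98 -0.41] [ 0.01  0.16 -0.03]
w19.5 rad 60.39 phi 67.79 torq [ 1.15  0.03 -0.03]
Ftan(resist) 2.33 Frad 5.11
   FtanT 2.62 FradT 4.38
```

Call:
{"method": "step_arm", "body": {
  "rows": [
    [1,0,-0.0003,0.0008,0,0,0],
    [1,0,-0.0007,0.0017,0,0,0]
  ]
}}

```text
clock: 11.52
position: [0.5885, -0.0054, 0.1589]
ee_rot: [0.096, 1.566, -0.095]
force: [0.5, 5.8, 0.7]
width: 0.211
```

```bash
python3 arc.py
```

```text
11.5167 [ 0.5885 -0.0054  0.1589] [0.47 5.78 0.72] [ 0.21  0.48 -0.42  1.72  0.23  0.99 -0.41] [ 0.01  0.16 -0.03]
w19.4 rad 60.38 phi 66.42 torq [ 1.17  0.03 -0.04]
Ftan(resist) 2.53 Frad 5.22
   FtanT 2.77 FradT 4.43
```

Call:
{"method": "step_arm", "body": {
  "rows": [
    [1,0,-0.0003,0.0008,0,0,0],
    [1,0,-0.0007,0.0017,0,0,0]
  ]
}}

```text
clock: 11.68
position: [0.5898, -0.0062, 0.1589]
ee_rot: [0.096, 1.566, -0.095]
force: [1.5, 5.6, 0.7]
width: 0.213
```

```bash
python3 arc.py
```

```text
11.6833 [ 0.5898 -0.0062  0.1589] [1.47 5.61 0.66] [ 0.21  0.48 -0.42  1.72  0.23  0.99 -0.41] [ 0.01  0.16 -0.02]
w19.6 rad 60.40 phi 65.02 torq [ 1.12 -0.01 -0.02]
Ftan(resist) 1.72 Frad 5.54
   FtanT 2.61 FradT 4.25
```

Call:
{"method": "step_arm", "body": {
  "rows": [
    [1,0,-0.0004,0.0008,0,0,0],
    [1,0,-0.0008,0.0016,0,0,0]
  ]
}}

```text
clock: 11.85
position: [0.591, -0.0069, 0.1589]
ee_rot: [0.096, 1.566, -0.095]
force: [0.6, 3.9, 0.8]
width: 0.214
```

```bash
python3 arc.py
```

```text
11.85 [ 0.591  -0.0069  0.1589] [0.64 3.95 0.84] [ 0.22  0.48 -0.42  1.72  0.23  0.99 -0.41] [ 0.01  0.16 -0.03]
w19.7 rad 60.43 phi 63.63 torq [ 1.18 -0.08 -0.01]
Ftan(resist) 1.64 Frad 3.65
   FtanT 2.57 FradT 4.56
```

Call:
{"method": "step_arm", "body": {
  "rows": [
    [1,0,-0.0004,0.0008,0,0,0],
    [1,0,-0.0008,0.0016,0,0,0]
  ]
}}

```text
clock: 12.02
position: [0.5922, -0.0077, 0.1589]
ee_rot: [0.096, 1.566, -0.095]
force: [0.2, 4.9, 1.3]
width: 0.212
```

```bash
python3 arc.py
```

```text
12.0167 [ 0.5922 -0.0077  0.1589] [0.19 4.91 1.27] [ 0.22  0.48 -0.42  1.71  0.23  0.99 -0.4 ] [ 0.01  0.17 -0.03]
w19.5 rad 60.45 phi 62.24 torq [ 1.08 -0.05  0.05]
Ftan(resist) 2.64 Frad 4.14
   FtanT 2.55 FradT 4.08
```

Call:
{"method": "step_arm", "body": {
  "rows": [
    [1,0,-0.0004,0.0008,0,0,0],
    [1,0,-0.0008,0.0016,0,0,0]
  ]
}}

```text
clock: 12.18
position: [0.5935, -0.0086, 0.1589]
ee_rot: [0.096, 1.566, -0.095]
force: [0.8, 5.5, 1.1]
width: 0.218
```

```bash
python3 arc.py
```

```text
12.1833 [ 0.5935 -0.0086  0.1589] [0.77 5.5  1.05] [ 0.22  0.48 -0.42  1.71  0.23  0.99 -0.4 ] [ 0.01  0.17 -0.02]
w20.0 rad 60.47 phi 60.86 torq [ 1.13 -0.07 -0.04]
Ftan(resist) 2.62 Frad 4.89
   FtanT 2.69 FradT 4.23
```

Call:
{"method": "step_arm", "body": {
  "rows": [
    [1,0,-0.0004,0.0008,0,0,0],
    [1,0,-0.0009,0.0016,0,0,0]
  ]
}}

```text
clock: 12.35
position: [0.5946, -0.0094, 0.1589]
ee_rot: [0.096, 1.566, -0.095]
force: [1.1, 5.0, 1.5]
width: 0.213
```

```bash
python3 arc.py
```

```text
12.35 [ 0.5946 -0.0094  0.1589] [1.13 4.96 1.55] [ 0.22  0.49 -0.41  1.71  0.23  0.99 -0.4 ] [ 0.01  0.16 -0.02]
w19.6 rad 60.43 phi 59.49 torq [ 1.14 -0.17  0.  ]
Ftan(resist) 2.13 Frad 4.62
   FtanT 2.47 FradT 4.47
```

Call:
{"method": "step_arm", "body": {
  "rows": [
    [1,0,-0.0004,0.0008,0,0,0],
    [1,0,-0.0009,0.0016,0,0,0]
  ]
}}

```text
clock: 12.52
position: [0.5957, -0.0103, 0.1589]
ee_rot: [0.096, 1.566, -0.095]
force: [0.0, 5.7, 1.8]
width: 0.211
```

```bash
python3 arc.py
```

```text
12.5167 [ 0.5957 -0.0103  0.1589] [0.04 5.72 1.84] [ 0.22  0.49 -0.41  1.71  0.23  0.99 -0.4 ] [ 0.01  0.15 -0.02]
w19.4 rad 60.46 phi 58.13 torq [ 1.18  0.01 -0.  ]
Ftan(resist) 3.56 Frad 4.48
   FtanT 3.34 FradT 4.04
```

Call:
{"method": "step_arm", "body": {
  "rows": [
    [1,0,-0.0005,0.0008,0,0,0],
    [1,0,-0.001,0.0015,0,0,0]
  ]
}}

```text
clock: 12.68
position: [0.5965, -0.0109, 0.1589]
ee_rot: [0.096, 1.567, -0.095]
force: [-1.0, 6.9, 2.2]
width: 0.21
```

```bash
python3 arc.py
```

```text
12.6833 [ 0.5965 -0.0109  0.1589] [-1.05  6.9   2.18] [ 0.22  0.49 -0.41  1.7   0.23  1.   -0.4 ] [ 0.02  0.12 -0.03]
w19.3 rad 60.45 phi 57.22 torq [ 1.45  0.4  -0.01]
Ftan(resist) 5.22 Frad 4.64
   FtanT 5.48 FradT 3.84
```

Call:
{"method": "step_arm", "body": {
  "rows": [
    [1,0,-0.0005,0.0008,0,0,0],
    [1,0,-0.001,0.0015,0,0,0]
  ]
}}

```text
clock: 12.85
position: [0.5971, -0.0115, 0.1588]
ee_rot: [0.096, 1.567, -0.095]
force: [-2.7, 7.0, 3.9]
width: 0.214
```

```bash
python3 arc.py
```

```text
12.85 [ 0.5971 -0.0115  0.1588] [-2.68  7.    3.91] [ 0.22  0.49 -0.41  1.7   0.23  1.   -0.4 ] [ 0.03  0.07 -0.05]
w19.7 rad 60.43 phi 56.37 torq [ 1.58  0.76 -0.01]
Ftan(resist) 6.59 Frad 3.57
   FtanT 7.14 FradT 3.12
```

Call:
{"method": "step_arm", "body": {
  "rows": [
    [1,0,0.0007,-0.001,0,0,0],
    [1,0,0.0014,-0.0021,0,0,0],
    [1,0,0.0014,-0.0021,0,0,0]
  ]
}}

```text
clock: 13.1
position: [0.597, -0.0114, 0.159]
ee_rot: [0.096, 1.564, -0.096]
force: [3.5, 4.2, -1.1]
width: 0.211
```

```bash
python3 arc.py
```

```text
13.1 [ 0.597  -0.0114  0.159 ] [ 3.46  4.2  -1.1 ] [ 0.22  0.49 -0.41  1.7   0.23  0.99 -0.4 ] [-0.02  0.25 -0.  ]
w19.4 rad 60.45 phi 56.53 torq [ 0.85 -0.81 -0.02]
Ftan(resist) 0.09 Frad 5.44
   FtanT -0.30 FradT 5.22
```

Call:
{"method": "step_arm", "body": {
  "rows": [
    [1,0,0.0007,0.0005,0,0,0],
    [1,0,0.0007,0.0005,0,0,0]
  ]
}}

```text
clock: 13.27
position: [0.597, -0.0113, 0.1589]
ee_rot: [0.096, 1.566, -0.097]
force: [2.7, 2.1, -1.1]
width: 0.212
```

```bash
python3 arc.py
```

```text
13.2667 [ 0.597  -0.0113  0.1589] [ 2.69  2.13 -1.05] [ 0.22  0.49 -0.41  1.7   0.23  0.99 -0.4 ] [-0.04  0.18  0.04]
w19.5 rad 60.50 phi 56.57 torq [ 0.44 -0.57 -0.06]
Ftan(resist) -0.67 Frad 3.37
   FtanT -0.68 FradT 3.14
```

Call:
{"method": "step_arm", "body": {
  "rows": [
    [1,0,0.0008,0.0011,0,0,0],
    [1,0,0.0008,0.0011,0,0,0],
    [0.3,0,0.0008,0.0011,0,0,0],
    [0,0,0.0008,0.0011,0,0,0],
    [-0.2,0,0.0008,0.0011,0,0,0],
    [-0.2,0,0.0008,0.0011,0,0,0]
  ]
}}

```text
clock: 13.77
position: [0.5973, -0.0102, 0.1587]
ee_rot: [0.096, 1.567, -0.096]
force: [0.2, 1.0, 0.3]
width: 0.453
```

```bash
python3 arc.py
```

```text
13.7667 [ 0.5973 -0.0102  0.1587] [0.2  1.03 0.29] [ 0.22  0.49 -0.41  1.7   0.23  1.   -0.4 ] [-0.01  0.11  0.01]
w41.7 rad 61.53 phi 57.05 torq [ 0.   -0.13  0.  ]
Ftan(resist) 0.51 Frad 0.92
   FtanT -0.42 FradT 0.36
```

Released cleanly; lift straight up and back away.

Call:
{"method": "step_arm", "body": {
  "rows": [
    [-0.2,-0.02,0,0,0,0,0],
    [-0.2,-0.05,0,0,0,0,0],
    [-0.2,-0.09,0,0,0,0,0],
    [-0.2,-0.13,0,0,0,0,0],
    [-0.2,-0.17,0,0,0,0,0],
    [-0.2,-0.17,-0.05,-0.03,0,0,0],
    [-0.2,-0.17,-0.1,-0.06,0,0,0],
    [-0.2,-0.17,-0.15,-0.1,0,0,0],
    [-0.2,-0.17,-0.2,-0.13,0,0,0],
    [-0.2,-0.17,-0.25,-0.16,0,0,0],
    [-0.2,-0.17,-0.3,-0.2,0,0,0],
    [-0.2,-0.17,-0.3,-0.2,0,0,0]
  ]
}}

```text
clock: 14.77
position: [0.4072, -0.2304, 0.2946]
ee_rot: [0.096, 1.566, -0.097]
force: [-0.0, -1.4, 0.7]
width: 0.599
```

```bash
python3 - <<'E'
from arc import *
from cell import cams
for n in("side","top"):
    d=cams.get_image(n); im=d["pixels"][:,:,::-1];np.savez(n+"9.npz",**d)
    im=im[60:260,190:390] if n=="side" else im[110:280,20:320]
    im=np.clip(im.astype(float)*1.5,0,255).astype(np.uint8)
    cv2.imwrite(f"pics/{n}9.png",cv2.resize(im,None,fx=3 if n=="side" else 2.6,fy=3 if n=="side" else 2.6,interpolation=cv2.INTER_CUBIC))
w=cloud(load("side9"));mx=(w[...,:2]-O)@C*1000;z=(w[...,2]-.09)*1000
m=(abs(mx[...,0]-20)<70)&(mx[...,1]>170)&(mx[...,1]<186)&(z>50)&(z<150); print(np.percentile(z[m],[2,50,98]))
m=(abs(mx[...,0]-20)<20)&(mx[...,1]>222)&(mx[...,1]<236)&(z>50)&(z<100); print(np.percentile(z[m],[2,50,98]) if m.any() else None)
E
```

```text
14.7667 [ 0.4072 -0.2304  0.2946] [-0.04 -1.38  0.73] [ 0.69  0.14 -0.33  1.81  0.05  1.19  0.22] [-0.05  0.14  0.03]
w55.1 rad 229.37 phi -124.07 torq [-0.07 -0.11  0.02]
Ftan(resist) 0.88 Frad 1.06
   FtanT 0.60 FradT -0.08
[ 95.78847044 117.15245943 137.25297658]
[53.62416583 63.7485314  73.65628425]
```

View pics/side9.png

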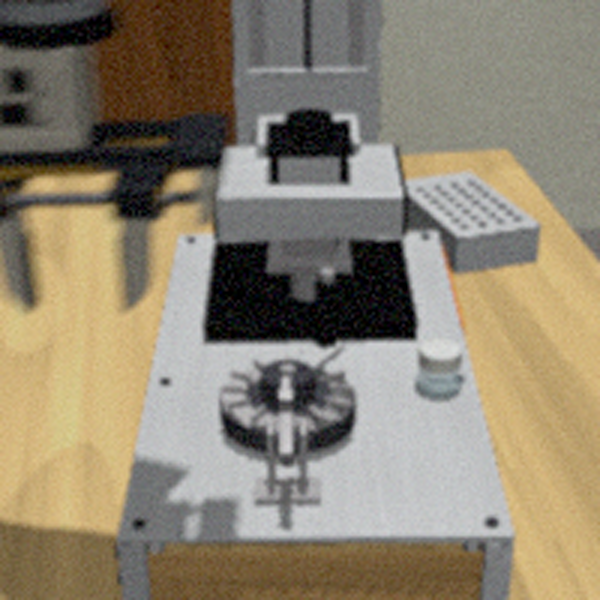

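View pics/top9.png

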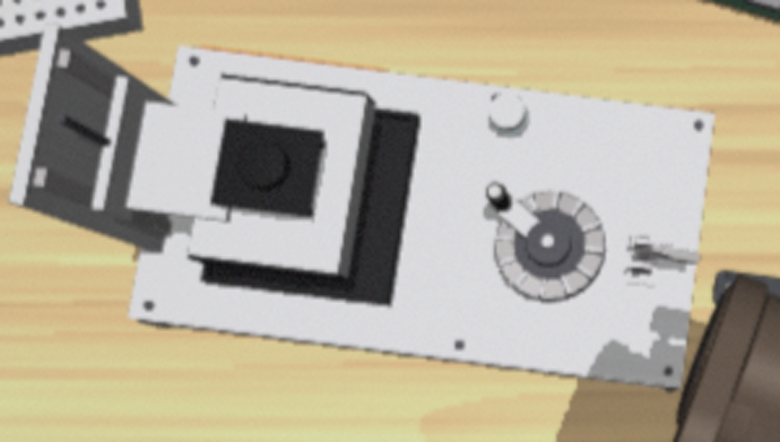

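Call:
{"method": "step_arm", "body": {
  "rows": [
    [-0.2,0,0,0,0,0,0],
    [-0.2,0,0,0,0,0,0],
    [-0.2,0,0,0,0,0,0],
    [-0.2,0,0,0,0,0,0]
  ]
}}

```text
clock: 15.2
position: [0.4101, -0.2276, 0.2945]
ee_rot: [0.094, 1.566, -0.093]
force: [-0.4, 0.3, -0.1]
width: 0.6
```

```bash
python3 - <<'E'
from cell import arm,status
print(status.observe()["position"]); print(arm.sign_off())
E
```

```text
[ 0.41007074 -0.22758362  0.29448617]
the job is handed in; nothing more can be done
None
```

I laid the pawl back on its stop and cranked the wheel clockwise about 98° until the platform's foot touched the gauge block. I then let go and handed the job in at 15.2 s. The interface gave no verdict.

- **Touch:** the force along the crank rose from a steady 2.5 N or so to about 7.1 N over the last 2–3° of turn. I read this from the wrist torque; the direct force reading gave 6.6 N. That puts roughly 12–14 N on the block at most, against the 2 N minimum and 25 N limit. I sent the last three small steps together, so the press went a little further than first contact.
- **Letting go:** I unloaded the handle to about zero force before opening the fingers. The handle had moved back by 0.16–0.2°, about 1 N on the block. I did not measure the force on the block after release and am relying on the brake to hold it.
- **Last pictures:** the pawl lies back, the platform is down about 34 mm, the jar looks unmoved and the arm is clear of the machine. I did not check the bottle or screwdriver again, but the arm never went near them after the first move away. The foot touching the block was too small to see clearly, so contact rests on the force readings. The depth check of the block's top gave nothing usable, because part of it was hidden.

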